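# Air the bearing dish

## Robot

A 6-joint arm with a two-finger parallel gripper is mounted at the origin on a cart in front of the work surface, level with it; the furniture and walls round the work are solid. World frame = base frame: x ahead of the robot, y to its left, z up, the work surface at z = 0. Lengths are in m, angles in degrees, forces in N, time in s.
With the tool pointing down it reaches from about 0.375 to 0.9 m from the base axis. Payload 3.1 kg.
Tool frame: the origin (TCP) lies on the centre line of the jaws, within the pads' length; the fingertips stand 25 mm ahead of it and the grasp point (between the pads) lies 6 mm ahead of it; y points along the fingers, x is the direction in which the jaws open and shut, and the axes are right-handed (so a half turn about y gives the same grasp; the last joint's range is limited). The gripper opens to 87 mm and grips with 3 to 60 N. Pads are 19 mm wide; open, the fingers measure 117 mm over their backs; the gripper's body (75 mm by 190 mm) begins 51 mm behind the grasp point.
Start: joints at [-77.435, 30.224, 82.088, -0, 67.689, -10.227], TCP at [0.242, -0.576, 0.248] pointing down, gripper open.
Joint ranges: [-176.69, 176.69], [-43.24, 126.21], [12.49, 139.97], [-82, 262], [0, 151.66], [-163.58, 163.58]. Speed limits (degrees/s): [159.86, 159.86, 180, 180, 180, 180].

## Interface

Orientations are given as a 3x3 rotation matrix whose columns are the frame's x, y, z axes.
In Python, from rig import * gives the robot as it stands.
- The arm moves only by the tool play_rows, never from a script. Its argument "commands" is a list of rows, each a list of 2 entries, a list of its own where there are three numbers: the shift along the world's x, y, z in m, then the turn, a rotation vector about the world's x, y, z in rad. A call has 1 to 10 rows; each row is the pose to reach, as a shift and turn from the pose commanded when the call began; what a row does not reach only later rows make up. A row lasts 1/8 s, in which the tool goes at most 62.5 mm and 10.7 degrees, less where a joint would pass 70% of its speed; a pose out of reach is approached as far as the arm can. A call with a gripper value outside its range is refused whole. "gripper" is the finger opening in m, from 0 to 0.087, set as the call begins (left out, the last holds). The fingers move at their own pace and stop on an object; the grip force is fixed at half the most. Time passes only in rows, so rows that repeat a pose let the fingers close. It gives the time, the measured TCP pose, the force and the opening at its end, in the units of the state.
- read_state(): the state, without advancing time (a new reading comes with each control period).
- capture(name): name is "scene" or "top" or "wrist"; returns a dict with "frame" (384x512x3 uint8, red, green, blue), "depth" (384x512 float32, m along the optical axis (not along the pixel's ray), 0 where there is no reading), "mtx" (3x3 intrinsics, pixels), "dist_coeffs" ([k1, k2, p1, p2, k3] as OpenCV has them; the pictures are not rectified), "cam_to_world" (4x4, takes a point from camera to world coordinates); the wrist camera has in their place "hand_eye" (4x4, takes a point from camera to tool coordinates, whose origin is the TCP and whose axes are the tool frame's). Camera axes: x right, y down, z forward; pixel columns grow to the right and rows downward; lengths in m; the calibration is good to about 2 mm. A picture is of the moment at which its call begins: read the wrist's pose just before it.
- hand_in(): hands the job in, once; it reports no verdict.
The state is a dict: "time_s": time; "joint_positions": joint angles; "qvel": joint speeds; "tau": joint torques, N m; "position": TCP position; "tcp_rot": TCP orientation; "force": force on the tool from outside, world axes, zero at the start; "moment": the same for the moment, N m; "opening": opening from 0.0 (shut) to 1.0 (fully open).
Only numpy, scipy, OpenCV 4.12 (cv2) and the standard library are available. Lean on these libraries where they do the work, as an engineer would, in place of code of your own. Each camera call takes 0.05 s, during which the arm holds its last target. There are 200 camera calls.

## Task

Air the freshly washed ball bearing: on the grey dish whose clear lid has an orange grip rib, raise the rib side of the lid first while the opposite edge still rests on the dish, then lift the whole lid just clear so that its skirt hangs free above the rim, no more than a few centimetres up, and hold it there for a good second. Set it back centred and fully down on its dish without dropping it, let go, and leave the dish with the blue rib alone.

Things in the scene. Friction and masses are not known exactly. Their poses are not given: they have to be found in the camera images.
- bearing_dish: Grey opaque round shallow dish on a black rubber foot, 74 mm across outside, 20 mm high, open at the top, fixed to the worktop and immovable; a silver ball bearing (26 mm across, 8 mm high) lies loose in it. Origin: centre of its underside, on the worktop; z up. Its rim is at z = 20 mm.
- bearing_dish_lid: Clear round lid of that dish, loose, about 60 g, 88 mm across outside, with an orange upright grip rib. Origin: centre of the underside of its 3 mm top plate, which lies on the rim (20 mm above the dish's origin when closed). z: up out of the lid; x: from the lid's centre towards the rib. Its skirt reaches 8 mm below the origin, round the dish with 5 mm of play, so it seats within 5 mm of centre at any turn.
- bearing_dish_lid_grip (a point): Centre of the orange grip rib, half-way up, 28 mm along the lid's x from its centre and 18 mm above the lid's origin. The rib is a rigid upright block, 30 mm long along the lid's x (13 to 43 mm from the centre), 12 mm thick along the lid's y and 30 mm high, standing on the top plate (3 to 33 mm above the lid's origin); take it from above with one finger on each long side. Axes as the lid's.
- bearing_dish_lid_heel (a point): Point on the lid's underside opposite the rib, 37 mm along -x from the lid's centre at the height of the lid's origin, where the plate lies on the dish's rim: the edge that must stay down while the rib side rises. Axes as the lid's.
- collar_dish_lid_grip (a point): Centre, half-way up, of the blue grip rib on the lid of the other dish, equal in shape but holding a black shaft collar: to be left alone.

How it is judged (in metres and radians):
On the way, in this order (a step that is already met when the one before it is completed fails the run):
1. the rib side of the lid is up (lid tilted by more than 5 degrees) while the opposite edge still rests on the dish (raised less than 6 mm) (angle between bearing_dish_lid's own z axis and vertical above 0.087 rad and z of bearing_dish_lid_grip in the frame of bearing_dish above 0.042 m and z of bearing_dish_lid_heel in the frame of bearing_dish below 0.026 m), for 0.1 s.
2. the whole lid is clear of the dish, both its centre and the edge opposite the rib at least 10 mm above their closed height, over the dish, for 0.8 s (z of each of bearing_dish_lid_heel, bearing_dish_lid in the frame of bearing_dish above 0.03 m and horizontal distance between bearing_dish_lid and bearing_dish below 0.04 m), for 0.8 s.
At the end, for the whole second after the job is handed in: The orange-ribbed lid lies at rest on the bearing's dish, centred within 10 mm, level within 4 degrees and fully down (its underside within 3.5 mm of the rim), and is released (horizontal distance between bearing_dish_lid and bearing_dish below 0.01 m and z of bearing_dish_lid in the frame of bearing_dish between 0.016 and 0.0235 m and angle between bearing_dish_lid's own z axis and vertical below 0.07 rad and linear speed of bearing_dish_lid below 0.02 m/s); the robot touches nothing.
It fails at once if the lid is raised more than 70 mm above its closed height (z of bearing_dish_lid in the frame of bearing_dish above 0.09 m).
It fails at once if the lid is dropped or flung (faster than 0.5 m/s, a fall of more than about 13 mm) (linear speed of bearing_dish_lid above 0.5 m/s).
It fails at once if the other dish's lid is moved by more than 15 mm (distance of collar_dish_lid_grip from where it was at the start of the episode above 0.015 m).
It also fails if it takes over 38 s, if anything falls off the work surface, if the arm or the gripper's body presses on something with over 40 N, if the wrist force passes 120 N, or if a joint passes its speed limit or range.

## Working session

There is one attempt and no reset: what is moved stays moved. The work goes in short steps, Python scripts to look and compute and a tool call to move; the robot and the scene stay as the last step left them, time stands still between calls to the robot, and variables do not carry over. Pictures are saved under pics/ and viewed, about 8 in all and at most 12, crops included, and the job is handed in when it is done.

Besides the shell and the picture viewer there is one more tool, called after "Call:" by a JSON object that holds its "name" and its "arguments". play_rows: Moves the arm, as the interface text tells. Its arguments: {"type":"object","properties":{"commands":{"type":"array"},"gripper":{"type":"number"}},"required":["commands"]}

```bash
mkdir -p pics
cat > h.py <<'E'
from rig import *
import numpy as np, cv2
def ray(c,uv,T):
    p=cv2.undistortPoints(np.array([[uv]],float),np.array(c["mtx"]),np.array(c["dist_coeffs"]))[0,0]
    return T[:3,3],T[:3,:3]@np.array([p[0],p[1],1.])
def onz(c,uv,T,z):
    o,d=ray(c,uv,T); return o+d*(z-o[2])/d[2]
def pts(c,mask,T):
    v,u=np.nonzero(mask&(c["depth"]>0)); z=c["depth"][v,u]
    p=cv2.undistortPoints(np.stack([u,v],1).astype(float)[:,None],np.array(c["mtx"]),np.array(c["dist_coeffs"]))[:,0]
    return np.c_[p*z[:,None],z]@T[:3,:3].T+T[:3,3]
def omask(f):
    h=cv2.cvtColor(f,cv2.COLOR_RGB2HSV); return (h[...,0]>=5)&(h[...,0]<=20)&(h[...,1]>150)&(h[...,2]>90)
def wT(s,c):
    T=np.eye(4);T[:3,:3]=np.array(s["tcp_rot"]);T[:3,3]=s["position"];return T@np.array(c["hand_eye"])
E
python3 - <<'E'
from h import *
ims=[]
for n in("scene","top"):
    c=capture(n);f=c["frame"];ims.append(f);T=np.array(c["cam_to_world"]);m=omask(f)
    k,l,st,ce=cv2.connectedComponentsWithStats(m.astype(np.uint8))
    print(n,T[:3,3].round(3))
    for i in range(1,k):
        if st[i,4]>25:
            P=pts(c,l==i,T);print(st[i],ce[i].round(1),np.percentile(P,[2,50,98],axis=0).round(3).tolist() if len(P) else None)
cv2.imwrite("pics/a.png",cv2.resize(np.vstack(ims),(None or 768//1,1152))[:, :, ::-1]) if 0 else [cv2.imwrite(f"pics/{n}.png",i[:,:,::-1]) for n,i in zip(("scene","top"),ims)]
s=read_state();print(s)
E
```

```text
scene [0.036 0.832 0.551]
[110 144  14   5  26] [116.2 145.9] [[0.992, 0.295, 0.023], [0.996, 0.328, 0.038], [1.03, 0.349, 0.042]]
[ 91 152   8  15  29] [ 94.3 157.5] [[0.855, 0.467, 0.082], [0.858, 0.471, 0.11], [0.861, 0.475, 0.122]]
[240 219  14  15 120] [246.1 226.1] [[0.413, 0.321, -0.0], [0.425, 0.371, 0.036], [0.467, 0.38, 0.053]]
top [0.313 0.293 0.889]
[207 196  15  21 160] [213.4 205.7] [[0.411, 0.357, 0.023], [0.426, 0.367, 0.051], [0.441, 0.379, 0.055]]
{'time_s': 0.1, 'joint_positions': array([-7.74338416e+01,  3.02726882e+01,  8.21489736e+01, -4.53596357e-04,
        6.76881144e+01, -1.02254325e+01]), 'qvel': array([ 0.14972345, -0.17766761, -0.21748702, -0.03123972, -0.01487431,
        0.02964176]), 'tau': array([-7.31902164e-04, -4.40985954e+01, -1.77150589e+01,  6.35531824e-02,
        5.34087466e-02, -3.98706118e-05]), 'position': array([ 0.24202318, -0.5755827 ,  0.24668003]), 'tcp_rot': array([[ 3.87382660e-01, -4.23996373e-04,  9.21918920e-01],
       [-9.21917086e-01,  1.86846399e-03,  3.87382749e-01],
       [-1.88682119e-03, -9.99998165e-01,  3.32921052e-04]]), 'force': array([ 0.0131889 ,  1.12867509, -1.04488537]), 'moment': array([ 0.02794702, -0.03277482, -0.0206072 ]), 'opening': 0.9957643643698698}
```

View pics/top.png

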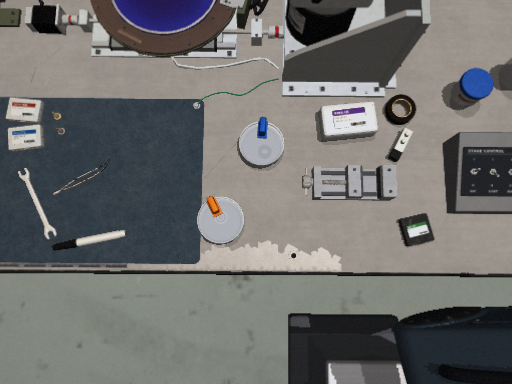

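View pics/scene.png

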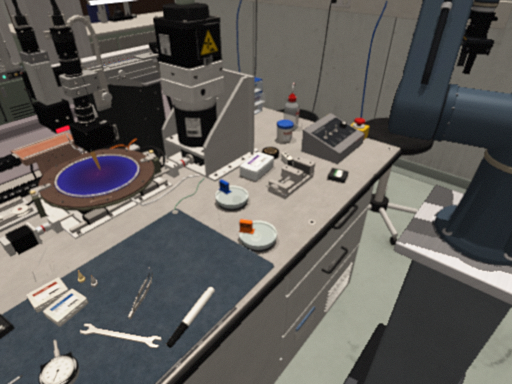

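The top view shows the orange rib at (213,206) on the lid centred near (220,220). The blue rib is at (262,127). In the scene view the orange rib is at (246,226) and the blue at (227,188). The tool is already close to the right turn, so I'll measure while still here.

Run:
```python
from h import *
c=capture("top");T=np.array(c["cam_to_world"]);P=pts(c,omask(c["frame"]),T);P=P[P[:,2]>.047]
r=cv2.minAreaRect(P[:,:2].astype(np.float32)*1000);print(len(P),r,np.median(P,0))
v=np.linalg.svd((P-P.mean(0))[:,:2],full_matrices=False)[2][0];print("axis",np.degrees(np.arctan2(*v[::-1])))
# lid disc: circle on plate plane
g=cv2.cvtColor(c["frame"],cv2.COLOR_RGB2GRAY)
print(cv2.HoughCircles(g,cv2.HOUGH_GRADIENT,1,40,param1=100,param2=18,minRadius=19,maxRadius=28))
for uv in((220,220),(213,206),(262,127),(262,146)):print(uv,onz(c,uv,T,.023).round(3))
w=capture("wrist");print(np.array(w["hand_eye"]).round(3),w["mtx"])
```

```text
103 ((427.7864685058594, 368.9741516113281), (28.36825942993164, 12.067536354064941), 27.69209861755371) [0.42764298 0.36925317 0.05195323]
axis -151.14400322441966
[[[220.5 219.5  23. ]
  [260.5 142.5  21.8]]]
(220, 220) [0.402 0.356 0.023]
(213, 206) [0.428 0.37  0.023]
(262, 127) [0.581 0.28  0.023]
(262, 146) [0.544 0.28  0.023]
[[ 1.     0.001 -0.    -0.   ]
 [ 0.    -0.264  0.965 -0.137]
 [ 0.001 -0.965 -0.264  0.071]
 [ 0.     0.     0.     1.   ]] [[339.16457292   0.         251.74605518]
 [  0.         339.16457292 190.49824071]
 [  0.           0.           1.        ]]
```

Call:
{"name": "play_rows", "arguments": {"commands": [[[0.06, 0.05, 0.02], [0, 0, 0]], [[0.12, 0.1, 0.02], [0, 0, 0]], [[0.16, 0.15, 0.02], [0, 0, 0]], [[0.18, 0.21, 0.02], [0, 0, 0]], [[0.2, 0.27, 0.02], [0, 0, 0]], [[0.21, 0.33, 0.02], [0, 0, 0]], [[0.22, 0.39, 0.02], [0, 0, 0]], [[0.22, 0.45, 0.02], [0, 0, 0]], [[0.22, 0.51, 0.02], [0, 0, 0]], [[0.22, 0.57, 0.02], [0, 0, 0]]]}}

```text
time_s: 1.45
position: [0.4619, -0.0261, 0.2676]
tcp_rot: [[0.387, 0.001, 0.922], [-0.922, -0.0, 0.387], [0.0, -1.0, 0.001]]
force: [1.0, -0.1, 0.4]
opening: 0.996
```

Call:
{"name": "play_rows", "arguments": {"commands": [[[0, 0.06, 0], [0, 0, 0.05]], [[0, 0.12, 0], [0, 0, 0.1]], [[0, 0.18, 0], [0, 0, 0.1]], [[-0.01, 0.24, 0], [0, 0, 0.1]], [[-0.02, 0.3, -0.03], [0, 0, 0.1]], [[-0.034, 0.36, -0.06], [0, 0, 0.1]], [[-0.034, 0.375, -0.098], [0, 0, 0.1]], [[-0.034, 0.375, -0.098], [0, 0, 0.1]], [[-0.034, 0.375, -0.098], [0, 0, 0.1]]]}}

```text
time_s: 2.58
position: [0.4285, 0.3466, 0.1701]
tcp_rot: [[0.477, 0.001, 0.879], [-0.879, -0.0, 0.477], [0.0, -1.0, 0.0]]
force: [-0.0, -1.2, 0.0]
opening: 0.996
```

```bash
cat > look.py <<'E'
from h import *
import sys
s=read_state();c=capture("wrist");T=wT(s,c);m=omask(c["frame"])
cv2.imwrite(f"pics/{sys.argv[1]}.png",c["frame"][:,:,::-1])
P=pts(c,m,T);print(s["time_s"],s["position"],len(P),np.percentile(P[:,2],[2,50,98]).round(4))
Q=P[P[:,2]>np.percentile(P[:,2],95)-.005]
r=cv2.minAreaRect(Q[:,:2].astype(np.float32)*1000);print("top face",len(Q),r,np.median(Q[:,2]))
v=np.linalg.svd((Q-Q.mean(0))[:,:2],full_matrices=False)[2][0];print("axis",np.degrees(np.arctan(v[1]/v[0])),"toolx",np.degrees(np.arctan2(s["tcp_rot"][1][0],s["tcp_rot"][0][0])))
v,u=np.nonzero(m);W=onz(c,(u.mean(),v.mean()),T,.045);t=capture("top");Tt=np.array(t["cam_to_world"])
# two-view height of rib centroid of top face
def topc(c,T,m):
    v,u=np.nonzero(m&(c["depth"]>0));z=pts(c,m,T)[:,2];k=z>np.percentile(z,95)-.005;return u[k].mean(),v[k].mean()
a,d=ray(c,topc(c,T,m),T);mt=omask(t["frame"]);b,e=ray(t,topc(t,Tt,mt),Tt)
k=np.linalg.lstsq(np.c_[d,-e],b-a,rcond=None)[0];p,q=a+d*k[0],b+e*k[1];print("2-view top",p.round(4),q.round(4))
E
python3 look.py w1
```

```text
2.575 [0.42848598 0.34663311 0.17013749] 749 [0.0252 0.2358 0.2441]
top face 325 ((464.9362487792969, 328.06072998046875), (2.1675968170166016, 54.05939865112305), 28.5416202545166) 0.2415861470137456
axis -61.474880662037634 toolx -61.47949485837991
2-view top [0.4643 0.3177 0.2343] [0.4014 0.3504 0.2286]
```

View pics/w1.png

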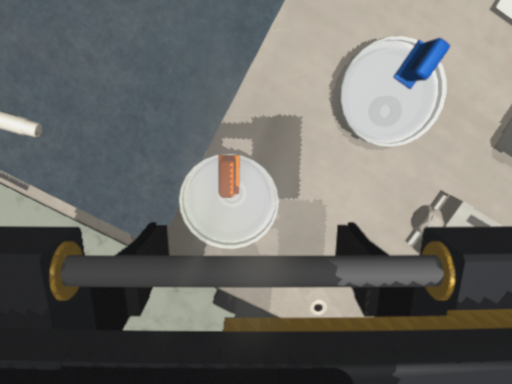

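The wrist view shows the orange rib at (229,175) on the lid centred at (229,200), with the blue-ribbed lid at (393,90). Yellow parts of the gripper at the bottom polluted the mask, so I'll restrict it.

```bash
cat > look.py <<'E'
from h import *
import sys
s=read_state();c=capture("wrist");T=wT(s,c);m=omask(c["frame"]);m[225:]=False
cv2.imwrite(f"pics/{sys.argv[1]}.png",c["frame"][:,:,::-1])
P=pts(c,m,T);print(s["time_s"],s["position"],s["qvel"].round(2),len(P),np.percentile(P[:,2],[2,50,98]).round(4))
z=P[:,2];k=z>np.percentile(z,95)-.004;Q=P[k]
r=cv2.minAreaRect(Q[:,:2].astype(np.float32)*1000);print("top face",len(Q),r,np.median(Q[:,2]))
x=np.linalg.svd((Q-Q.mean(0))[:,:2],full_matrices=False)[2][0];print("axis",np.degrees(np.arctan(x[1]/x[0])),"toolx",np.degrees(np.arctan2(s["tcp_rot"][1][0],s["tcp_rot"][0][0])))
v,u=np.nonzero(m&(c["depth"]>0));a,d=ray(c,(u[k].mean(),v[k].mean()),T)
b=np.array([.313,.293,.889]);e=np.array([.4277,.3690,.052])-b   # ray of first top view
q=np.linalg.lstsq(np.c_[d,-e],b-a,rcond=None)[0];print("2-view",(a+d*q[0]).round(4),(b+e*q[1]).round(4))
g=cv2.cvtColor(c["frame"],cv2.COLOR_RGB2GRAY)[:225]
h=cv2.HoughCircles(g,cv2.HOUGH_GRADIENT,1,80,param1=100,param2=20,minRadius=38,maxRadius=90)
if h is not None:
    for x in h[0]:print("circle",x,onz(c,x[:2],T,.023).round(4))
E
python3 look.py w2
```

```text
2.675 [0.42927154 0.34639121 0.17114942] [-0.38 -0.39  0.08  0.15 -0.07  0.05] 50 [0.0242 0.0257 0.0526]
top face 10 ((433.6454162597656, 367.5038757324219), (11.002840995788574, 0.7739000916481018), 23.667951583862305) 0.05242625915672139
axis 24.966679425744168 toolx -61.559822870505585
2-view [0.4305 0.3666 0.0409] [0.4292 0.37   0.041 ]
circle [381.5  91.5  52.1] [0.5473 0.2907 0.023 ]
circle [228.5 202.5  48.6] [0.4041 0.3565 0.023 ]
```

```bash
sed -i 's/h\[...,0\]>=5)&(h\[...,0\]<=20)&(h\[...,1\]>150)&(h\[...,2\]>90)/h[...,0]>=3)\&(h[...,0]<=20)\&(h[...,1]>120)\&(h[...,2]>50)/' h.py
python3 look.py w3
```

```text
2.725 [0.42936    0.34636327 0.17128681] [-0.05 -0.1   0.09  0.11 -0.05  0.07] 256 [0.0245 0.0512 0.0533]
top face 156 ((430.9633483886719, 366.7757263183594), (25.1624813079834, 7.236648082733154), 38.57179260253906) 0.0521580688381153
axis 33.34238032148921 toolx -61.576557409639335
2-view [0.4302 0.3677 0.0403] [0.4293 0.3701 0.0404]
circle [382.5  92.5  53.2] [0.5472 0.2895 0.023 ]
circle [227.5 204.5  50.1] [0.4021 0.3564 0.023 ]
```

Call:
{"name": "play_rows", "arguments": {"commands": [[[0, 0.022, -0.03], [0, 0, 0]], [[0, 0.022, -0.06], [0, 0, 0]], [[0, 0.022, -0.065], [0, 0, 0]], [[0, 0.022, -0.065], [0, 0, 0]]]}}

```text
time_s: 3.28
position: [0.4286, 0.3687, 0.1053]
tcp_rot: [[0.477, 0.001, 0.879], [-0.879, 0.0, 0.477], [0.0, -1.0, 0.001]]
force: [-1.3, 0.5, 0.1]
opening: 1.001
```

```bash
sed -i 's/m\[225:\]/m[245:]/' look.py; python3 look.py w4
```

```text
3.275 [0.42861623 0.36867294 0.10530858] [ 0.02 -1.01 -0.59  0.09 -0.02 -0.1 ] 1358 [0.0249 0.0518 0.1625]
top face 85 ((458.978515625, 386.0231018066406), (3.152125358581543, 97.57889556884766), 28.32803726196289) 0.16164676916821968
axis -61.50707998159064 toolx -61.53003320247947
2-view [0.4266 0.3641 0.0737] [0.4247 0.367  0.0738]
circle [443.5 108.5  66.9] [0.5443 0.2929 0.023 ]
```

View pics/w4.png

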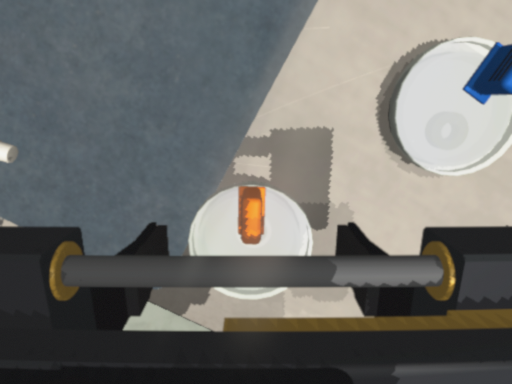

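The rib's top face sits at about (252,217), upright in the image. It is centred between the fingers and aligned with them, so I'll descend and grip.

Call:
{"name": "play_rows", "arguments": {"commands": [[[0, 0, -0.02], [0, 0, 0]], [[0, 0, -0.035], [0, 0, 0]], [[0, 0, -0.045], [0, 0, 0]], [[0, 0, -0.05], [0, 0, 0]], [[0, 0, -0.053], [0, 0, 0]], [[0, 0, -0.053], [0, 0, 0]]]}}

```text
time_s: 4.08
position: [0.4281, 0.3691, 0.0516]
tcp_rot: [[0.478, 0.0, 0.879], [-0.879, 0.0, 0.478], [-0.0, -1.0, 0.0]]
force: [-0.6, 0.6, 0.1]
opening: 0.998
```

Call:
{"name": "play_rows", "arguments": {"commands": [[[0, 0, 0], [0, 0, 0]], [[0, 0, 0], [0, 0, 0]], [[0, 0, 0], [0, 0, 0]], [[0, 0, 0], [0, 0, 0]], [[0, 0, 0], [0, 0, 0]], [[0, 0, 0], [0, 0, 0]], [[0, 0, 0], [0, 0, 0]], [[0, 0, 0], [0, 0, 0]]], "gripper": 0.0}}

```text
time_s: 5.08
position: [0.428, 0.369, 0.0516]
tcp_rot: [[0.477, -0.0, 0.879], [-0.879, -0.0, 0.477], [-0.0, -1.0, -0.0]]
force: [0.5, 0.8, -1.5]
opening: 0.171
```

Call:
{"name": "play_rows", "arguments": {"commands": [[[0, 0, 0], [0, 0, 0]], [[0, 0, 0], [0, 0, 0]], [[-0.0011, -0.0006, 0.003], [0.019, -0.035, 0]], [[-0.0024, -0.0013, 0.006], [0.038, -0.07, 0]], [[-0.0038, -0.002, 0.0085], [0.057, -0.105, 0]], [[-0.0052, -0.0028, 0.011], [0.076, -0.141, 0]], [[-0.0052, -0.0028, 0.011], [0.076, -0.141, 0]], [[-0.0052, -0.0028, 0.011], [0.076, -0.141, 0]], [[-0.0052, -0.0028, 0.011], [0.076, -0.141, 0]]]}}

```text
time_s: 6.2
position: [0.4234, 0.3665, 0.0625]
tcp_rot: [[0.477, 0.141, 0.867], [-0.879, 0.076, 0.471], [0.001, -0.987, 0.16]]
force: [0.8, -0.2, -0.1]
opening: 0.137
```

Run:
```python
from h import *
c=capture("scene");cv2.imwrite("pics/t1.png",cv2.resize(c["frame"][150:290,170:350,::-1],None,fx=4,fy=4,interpolation=cv2.INTER_CUBIC))
```

```text
(no output)
```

View pics/t1.png

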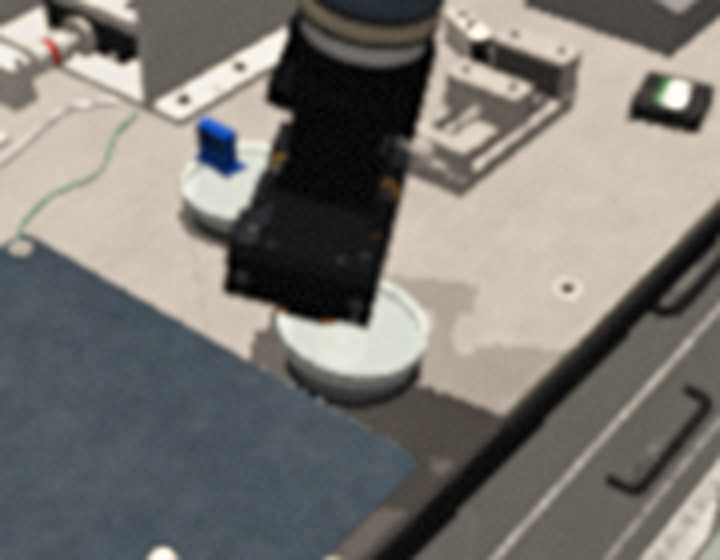

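The grip opening is 0.137 (12 mm) and the tool is tilted 9.2°. The picture shows the lid (crop about (352,340)) raised on the gripper side and still on the dish on the near side. Next I'll level it while lifting, then hold.

Call:
{"name": "play_rows", "arguments": {"commands": [[[0, 0, 0.006], [0, 0, 0]], [[0, 0, 0.012], [0, 0, 0]], [[0.0013, 0.0007, 0.012], [-0.019, 0.035, 0]], [[0.0026, 0.0014, 0.011], [-0.038, 0.07, 0]], [[0.004, 0.0021, 0.01], [-0.057, 0.105, 0]], [[0.0052, 0.0028, 0.009], [-0.076, 0.141, 0]], [[0.0052, 0.0028, 0.009], [-0.076, 0.141, 0]], [[0.0052, 0.0028, 0.009], [-0.076, 0.141, 0]], [[0.0052, 0.0028, 0.009], [-0.076, 0.141, 0]], [[0.0052, 0.0028, 0.009], [-0.076, 0.141, 0]]]}}

```text
time_s: 7.5
position: [0.4277, 0.3688, 0.0716]
tcp_rot: [[0.478, -0.0, 0.879], [-0.879, -0.0, 0.478], [0.0, -1.0, -0.0]]
force: [0.3, 0.4, -1.2]
opening: 0.137
```

Call:
{"name": "play_rows", "arguments": {"commands": [[[0, 0, 0], [0, 0, 0]], [[0, 0, 0], [0, 0, 0]], [[0, 0, 0], [0, 0, 0]], [[0, 0, 0], [0, 0, 0]], [[0, 0, 0], [0, 0, 0]], [[0, 0, 0], [0, 0, 0]], [[0, 0, 0], [0, 0, 0]], [[0, 0, 0], [0, 0, 0]]]}}

```text
time_s: 8.5
position: [0.428, 0.369, 0.0715]
tcp_rot: [[0.477, 0.0, 0.879], [-0.879, 0.0, 0.477], [-0.0, -1.0, 0.0]]
force: [-0.0, -0.3, 0.2]
opening: 0.134
```

Run:
```python
from h import *
f=lambda n,a,b,c_,d:cv2.imwrite(f"pics/{n}_l.png",cv2.resize(capture(n)["frame"][a:b,c_:d,::-1],None,fx=4,fy=4,interpolation=cv2.INTER_CUBIC))
f("scene",150,290,170,350)
```

```text
(no output)
```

View pics/scene_l.png

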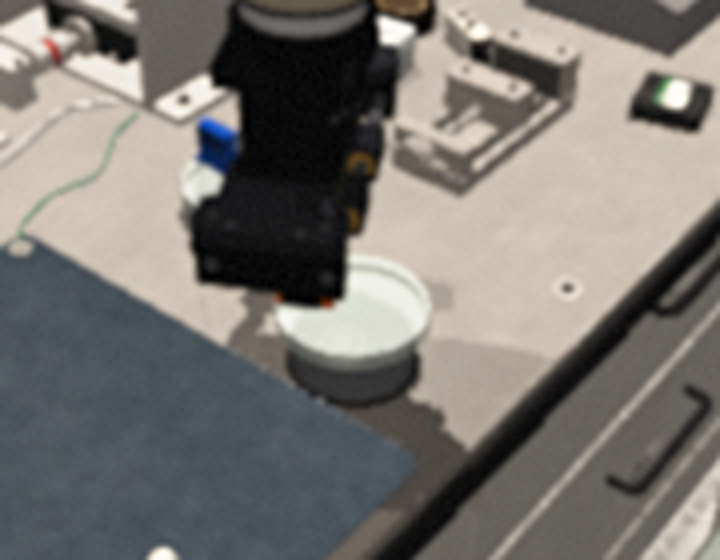

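The lid (centre about (353,310) in the crop) hangs level and clear above the dish (centre column 353), so it is centred. Now I'll lower it slowly to the original height.

Call:
{"name": "play_rows", "arguments": {"commands": [[[0, 0, -0.004], [0, 0, 0]], [[0, 0, -0.008], [0, 0, 0]], [[0, 0, -0.012], [0, 0, 0]], [[0, 0, -0.015], [0, 0, 0]], [[0, 0, -0.0175], [0, 0, 0]], [[0, 0, -0.019], [0, 0, 0]], [[0, 0, -0.0197], [0, 0, 0]], [[0, 0, -0.0197], [0, 0, 0]], [[0, 0, -0.0197], [0, 0, 0]]]}}

```text
time_s: 9.68
position: [0.4281, 0.369, 0.052]
tcp_rot: [[0.478, 0.0, 0.879], [-0.879, 0.0, 0.478], [-0.0, -1.0, 0.0]]
force: [0.6, -1.1, 0.1]
opening: 0.136
```

Call:
{"name": "play_rows", "arguments": {"commands": [[[0, 0, -0.0005], [0, 0, 0]], [[0, 0, -0.0005], [0, 0, 0]], [[0, 0, -0.0005], [0, 0, 0]]]}}

```text
time_s: 10.05
position: [0.4281, 0.369, 0.0515]
tcp_rot: [[0.477, 0.0, 0.879], [-0.879, 0.0, 0.477], [-0.0, -1.0, 0.0]]
force: [0.6, -0.1, 1.5]
opening: 0.137
```

Call:
{"name": "play_rows", "arguments": {"commands": [[[0, 0, 0], [0, 0, 0]], [[0, 0, 0], [0, 0, 0]], [[0, 0, 0], [0, 0, 0]], [[0, 0, 0], [0, 0, 0]], [[0, 0, 0], [0, 0, 0]], [[0, 0, 0], [0, 0, 0]], [[0, 0, 0], [0, 0, 0]], [[0, 0, 0], [0, 0, 0]]], "gripper": 0.07}}

```text
time_s: 11.05
position: [0.428, 0.369, 0.0514]
tcp_rot: [[0.477, -0.0, 0.879], [-0.879, -0.0, 0.477], [0.0, -1.0, -0.0]]
force: [0.4, 0.3, -0.7]
opening: 0.799
```

Call:
{"name": "play_rows", "arguments": {"commands": [[[0, 0, 0.02], [0, 0, 0]], [[0, 0, 0.05], [0, 0, 0]], [[0, 0, 0.09], [0, 0, 0]], [[0, -0.022, 0.118], [0, 0, 0]], [[0, -0.022, 0.118], [0, 0, 0]], [[0, -0.022, 0.118], [0, 0, 0]]]}}

```text
time_s: 11.8
position: [0.4277, 0.3469, 0.1689]
tcp_rot: [[0.477, -0.001, 0.879], [-0.879, -0.0, 0.477], [-0.0, -1.0, -0.001]]
force: [-0.7, -0.4, -0.8]
opening: 0.808
```

```bash
sed -i 's/m\[245:\]/m[225:]/' look.py; python3 look.py w5
python3 - <<'E'
from h import *
c=capture("scene");cv2.imwrite("pics/s9.png",cv2.resize(c["frame"][150:290,170:350,::-1],None,fx=4,fy=4,interpolation=cv2.INTER_CUBIC))
print(read_state()["force"])
E
```

```text
11.8 [0.42769923 0.34694362 0.16886793] [ 0.39  1.19  0.21 -0.06  0.13  0.02] 383 [0.0245 0.0517 0.0534]
top face 256 ((430.68548583984375, 366.69207763671875), (27.535442352294922, 8.985552787780762), 42.68582534790039) 0.05225639959475928
axis 36.94021563412625 toolx -61.504079544523826
2-view [0.4298 0.3685 0.0407] [0.4292 0.37   0.0408]
circle [386.5  92.5  55.8] [0.5461 0.288  0.023 ]
circle [226.5 199.5  46.6] [0.4043 0.3599 0.023 ]
[-0.3855414  -0.26534083 -0.31446503]
```

View pics/s9.png

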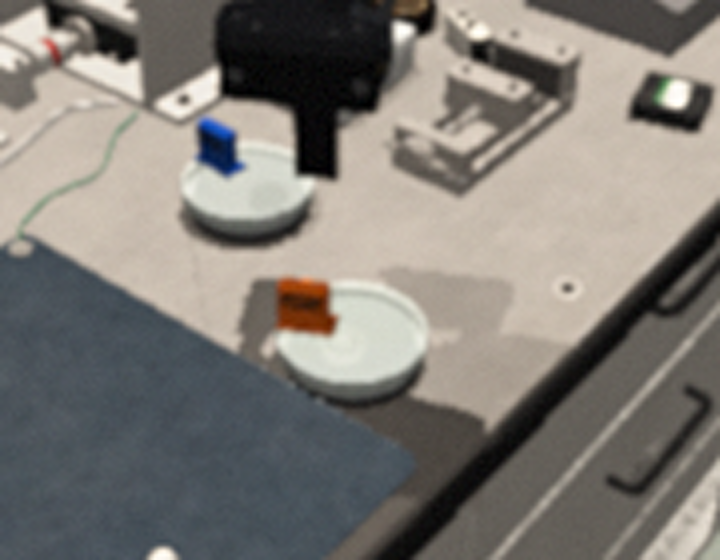

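View pics/w5.png

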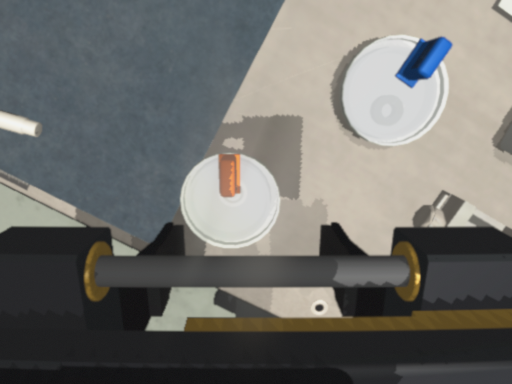

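The scene crop shows the lid seated level (centre about (352,338)) with the orange rib at (305,306). The blue-ribbed lid is unmoved and the gripper is clear. The wrist view matches the one from before the grasp (rib (229,175), lid (230,200)). I'll hand in.

```bash
python3 -c "
from rig import *
print(hand_in())"
```

```text
the job is handed in; nothing more can be done
None
```

The job is handed in, at about 12 s of the 38 s allowed; the system gives no verdict. I gripped the orange rib and tilted the lid about 9° with the opposite edge resting on the dish. I then levelled it about 20 mm above its closed height and held it there for over a second. After that I lowered it to within about 0.1 mm of its original height, let go and backed off.

**Last checks:**
- **Seating:** the final pictures show the lid level, seated and in the same place as before. The rib top is at z ≈ 0.052 m, as at the start.
- **Other dish:** the blue-ribbed lid looks unmoved.
- **Contact:** the gripper is clear and the measured force is near zero.

**Checks that disagreed:**
- **Rib height:** my two-view ray height came out at about 0.041 m, against about 0.052 m from depth in both cameras and 0.053 m from the text. I put this down to mismatched rib-centre pixels and used the depth value.
- **Lid centre:** the final circle fit is about 3.5 mm off in y from the first wrist fits. Those fits scatter by a few mm.
- **Rib axis:** the final wrist reading was 37°, against 28.5° from the top camera. The rib still stands upright in the wrist picture, so I treated the difference as mask noise.

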